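# Clear the die and slide both blanks home into their nests

## Task

Get the lower die on the bench ready for its next stroke: take the finished part with the hub out of the round nest and set it down inside the empty olive-grey stacking bin at the left end of the bench, nearest the robot (do not let go of it above the rim), and slide each of the two blanks lying on the die's loading table, without lifting it off the table, into the nest of its own outline until it lies flat on the nest floor. Leave the loose things round the work where they stand.

Things in the scene. Friction and masses are not known exactly. Their poses are not given: they have to be found in the camera images.
- die: Lower die, fixed on the bench: low metal slab 320 mm (its x) by 460 mm (its y, -245 to +215), flat top 22 mm above the bench. Origin at bench level; at yaw 0 x points away from the robot. The bare end, y < -15, is the loading table; towards +y two lanes between 10 mm high guide bars lead to two nests. Pillars 22 mm thick, 107 mm high, at (-138, +196) and (+138, +196).
- round_nest (a point): Floor centre of the round nest, a recess 120 mm across and 10 mm deep in the die's top, at (-70, +110, +12) mm in the die's frame; axes as the die's. A gauge stop 14 mm high stands at its far (+y) edge, y = +170 mm.
- long_nest (a point): Floor centre of the rectangular nest, a recess 94 mm (die x) by 134 mm (die y) and 10 mm deep in the die's top, at (+67, +110, +12) mm in the die's frame; axes as the die's. A gauge stop 14 mm high stands at its far (+y) edge, y = +177 mm.
- round_mouth (a point): Point on the table top, on the round lane's middle line, where its straight part begins, at (-70, +30, +22) mm in the die's frame. From here to the nest the lane is 120 mm wide, between guide bars; before it lead-ins flare the lane to about 150 mm at 42 mm nearer the loading table (-y).
- long_mouth (a point): Point on the table top, on the rectangular nest's lane, where its straight part begins, at (+67, +30, +22) mm in the die's frame. From here to the nest the lane is 94 mm wide, between guide bars; before it lead-ins flare the lane to about 125 mm at 42 mm nearer the loading table (-y).
- hub_part: Finished part, loose in the round nest at the start: steel disc 116 mm across, 20 mm thick, with a round hub 48 mm across standing on its middle up to 60 mm above the underside (bored 26 mm; grip the hub across its outside). 0.6 kg. Origin: centre of the underside; z along the hub.
- disc: Round blank lying on the loading table: plain steel disc 116 mm across, 20 mm thick, 0.5 to 0.9 kg. Origin: centre of the underside; z up.
- plate: Rectangular blank lying on the loading table: drilled steel plate 90 mm (its x) by 130 mm (its y), 12 mm thick, 0.5 to 0.9 kg. Origin: centre of the underside; z up. It fits its nest either way round, long side along the die's y.
- bin: Empty olive-grey stacking bin, fixed on the bench at the left, open at the top: 352 mm (its x) by 234 mm (its y), 201 mm high; low front (84 mm) towards the robot (-x), sloping up from the floor. Origin: centre of its underside on the bench. Inside, the flat floor, 3 mm up, spans x from -90 to +160 mm and y from -85 to +85 mm.
- punch: Bystander: stepped steel punch, 34 mm across, 75 mm high, standing on the far (+y) end of the die between the pillars. Origin: centre of the underside.
- arbor: Bystander: flanged arbor standing behind the die, foot 68 mm across, stem 24 mm, 88 mm high. Origin: centre of the underside.
- carton: Bystander: closed carton 84 x 106 mm, 52 mm high, on the bench at the front, between the die and the bin. Origin: centre of the underside.
- case: Bystander: dark blue case 70 x 112 mm, 33 mm high, on the bench at the front right. Origin: centre of the underside.
- pot: Bystander: round pot with a flat lid, 82 mm across, 97 mm high, at the back left of the die. Origin: centre of the underside.

How it is judged:
By the outcome, as a careful person would: the job done as asked, in the order asked, and still so for the second after the job is handed in, with the robot touching nothing.
It also fails if it takes over 72 s, if anything falls off the work surface, if the arm or the gripper's body presses on something with over 40 N, if the wrist force passes 120 N, or if a joint passes its speed limit or range.

## Robot

A 6-joint arm with a two-finger parallel gripper is mounted at the origin on a cart in front of the work surface, level with it; the furniture and walls round the work are solid. World frame = base frame: x ahead of the robot, y to its left, z up, the work surface at z = 0. Lengths are in m, angles in rad, forces in N, time in s.
With the tool pointing down it reaches from about 0.25 to 0.775 m from the base axis. Payload 4 kg.
Tool frame: the origin (TCP) lies at the very end of the fingers, on their centre line; the grasp point (between the pads) lies 19 mm behind it; z points along the fingers, y is the direction in which the jaws open and shut (so a half turn about z gives the same grasp; the last joint's range is limited). The gripper opens to 94 mm and grips with 3 to 60 N. Pads are 16 mm wide; open, the fingers measure 119 mm over their backs; the gripper's body (75 mm by 177 mm) begins 78 mm behind the grasp point.
Start: joints at [1.186, 0.087, 1.371, -0, 1.684, -0.103], TCP at [0.153, 0.528, 0.206] pointing down, gripper open.
Joint ranges: [-3.1, 3.1], [-0.76, 2.03], [0.27, 2.55], [-1.08, 4.22], [0.17, 2.65], [-2.57, 2.57]. Speed limits (rad/s): [2.79, 2.79, 3.14, 3.14, 3.14, 3.14].

## Interface

Orientations are given as [roll, pitch, yaw] about the fixed x, y, z axes, in that order (R = Rz(yaw) Ry(pitch) Rx(roll)).
In Python, from bench import robot, cams, models gives the robot as it stands.
- The arm moves only by the tool step_arm, never from a script. Its argument "series" is a list of rows, each a list of 5 numbers: the gripper command: -1 is shut, 1 is fully open, values between are in proportion, then the shift along the tool's x, y, z in mm, then the turn about the tool's z in degrees. A call has 1 to 20 rows; each row is the pose to reach, as a shift and turn from the pose commanded when the call began, along the tool's axes at that moment; what a row does not reach only later rows make up. A row lasts 1/8 s, in which the tool goes at most 62.5 mm and 10.7 degrees, less where a joint would pass 70% of its speed; a pose out of reach is approached as far as the arm can. A call with a gripper value outside its range is refused whole. The fingers move at their own pace and stop on an object; the grip force is fixed at half the most. Time passes only in rows, so rows that repeat a pose let the fingers close. It gives the time, the measured TCP pose, the force and the opening at its end, in the units of the state.
- robot.get_obs(): the state, without advancing time (a new reading comes with each control period).
- cams.snapshot(name): name is "scene" or "top"; returns a dict with "pixels" (400x640x3 uint8, red, green, blue), "fov_y" (degrees; the focal length in pixels is half the picture's height over the tangent of half this angle, whatever the lens; pixels are square), "cx", "cy" (the principal point, pixels), "R" (3x3) and "t" (3): a world point X has camera coordinates R X + t. Camera axes: x right, y down, z forward; pixel columns grow to the right and rows downward; lengths in m; the calibration is good to about 2 mm. A picture is of the moment at which its call begins. There is no depth.
- robot.close_job(): hands the job in, once; it reports no verdict.
Trained networks look in a picture, given as the dict that the camera call returned (one of the last four; its "shot" number tells which), for a name from the list of things; names that differ only in an ending like _2 or _b are one class to them, and where a whole thing is asked for, a point or a joint stands for the part that bears it (a point fixed in the world has none). Each returns a list of dicts, best first, with "p" (0 to 1); they miss things now and then, are a little off and sometimes report something else, mostly with a low value. They report only what shows in the picture. A call takes as long as a camera call.
- models.find_in(picture, label): "position" ([x, y, z] in m, in world coordinates, good to about 4 mm: the middle of the surface that is visible of it).
- models.pinpoint(picture, label): "position" ([x, y, z] in m, in world coordinates, good to about 4 mm: a listed point, or the origin of a listed thing).
The state is a dict: "time": time; "joint_positions": joint angles; "qvel": joint speeds; "joint_torque": joint torques, N m; "tool_pos": TCP position; "ee_rot": TCP orientation; "wrist_force": force on the tool from outside, world axes, zero at the start; "wrist_torque": the same for the moment, N m; "width": finger opening in m.
Only numpy, scipy, OpenCV 4.12 (cv2) and the standard library are available. Lean on these libraries where they do the work, as an engineer would, in place of code of your own. Each camera call takes 0.05 s, during which the arm holds its last target. There are 200 camera calls.

## Working session

There is one attempt and no reset: what is moved stays moved. The work goes in short steps, Python scripts to look and compute and a tool call to move; the robot and the scene stay as the last step left them, time stands still between calls to the robot, and variables do not carry over. Pictures are saved under pics/ and viewed, about 8 in all and at most 12, crops included, and the job is handed in when it is done.

Besides the shell and the picture viewer there is one more tool, called after "Request:" by a JSON object that holds its "method" and its "body", one argument or row to a line. step_arm: Moves the arm, as the interface text tells. Its arguments: {"type":"object","properties":{"series":{"type":"array","items":{"type":"array","items":{"type":"number"}}}},"required":["series"]}

```bash
mkdir -p pics; ls; python3 - <<'E'
from bench import robot,cams,models
import cv2,numpy as np
o=robot.get_obs();print({k:np.round(v,3).tolist() for k,v in o.items()})
for n in("top","scene"):
    p=cams.snapshot(n);cv2.imwrite(f"pics/{n}0.png",p["pixels"][:,:,::-1])
    print(n,p["fov_y"],p["cx"],p["cy"],np.round(p["R"],3).tolist(),np.round(p["t"],3).tolist())
    for l in"die round_nest long_nest round_mouth long_mouth hub_part disc plate bin punch arbor carton case pot".split():
        r=models.pinpoint(p,l)
        print(l,[(np.round(d["position"],3).tolist(),round(d["p"],2)) for d in r[:2]])
E
```

```text
pics
{'time': 0.0, 'joint_positions': [1.186, 0.088, 1.372, -0.0, 1.684, -0.103], 'qvel': [-0.0, 0.002, -0.0, -0.001, 0.001, -0.001], 'joint_torque': [0.001, -34.019, -30.242, 0.072, 0.033, -0.0], 'tool_pos': [0.153, 0.528, 0.204], 'ee_rot': [-3.139, -0.0, 2.86], 'wrist_force': [-0.355, 0.308, -0.009], 'wrist_torque': [-0.013, 0.042, 0.04], 'width': 0.094}
top 42.74686093232297 319.03707404923995 203.10124104375123 [[0.004, -1.0, 0.015], [-0.988, -0.006, -0.157], [0.157, -0.014, -0.988]] [-0.034, 0.566, 1.783]
die [([0.546, -0.102, 0.001], 0.72), ([0.473, 0.01, 0.01], 0.57)]
round_nest [([0.476, 0.007, 0.01], 0.65), ([0.44, -0.198, 0.024], 0.24)]
long_nest [([0.611, 0.012, 0.012], 0.95)]
round_mouth [([0.478, -0.072, 0.022], 0.6)]
long_mouth [([0.614, -0.069, 0.027], 0.74)]
hub_part [([0.476, 0.008, 0.012], 0.63), ([0.477, -0.072, 0.019], 0.47)]
disc [([0.439, -0.197, 0.025], 0.58)]
plate [([0.628, -0.206, 0.021], 0.61)]
bin [([0.532, 0.401, -0.001], 0.94)]
punch [([0.541, 0.096, 0.023], 0.48)]
arbor [([0.766, -0.036, 0.002], 0.82)]
carton [([0.405, 0.221, -0.001], 0.74)]
case [([0.3
[... 227 characters left out ...]
8, -0.102, -0.005], 0.81), ([0.76, -0.036, -0.002], 0.15)]
round_nest [([0.471, 0.007, 0.009], 0.93)]
long_nest [([0.614, 0.011, 0.012], 0.97), ([0.441, -0.202, 0.02], 0.53)]
round_mouth [([0.474, -0.074, 0.017], 0.65)]
long_mouth [([0.614, -0.067, 0.022], 0.78)]
hub_part [([0.471, 0.006, 0.014], 0.57)]
disc [([0.439, -0.199, 0.02], 0.78)]
plate [([0.613, 0.009, 0.014], 0.71)]
bin [([0.529, 0.403, -0.002], 0.93), ([0.747, 0.175, -0.003], 0.22)]
punch [([0.529, 0.404, -0.001], 0.61), ([0.546, 0.098, 0.02], 0.58)]
arbor [([0.761, -0.033, -0.002], 0.76), ([0.471, 0.008, 0.011], 0.69)]
carton [([0.412, 0.222, -0.001], 0.66)]
case [([0.355, -0.422, -0.001], 0.92)]
pot [([0.746, 0.17, 0.0], 0.64)]
```

View pics/top0.png

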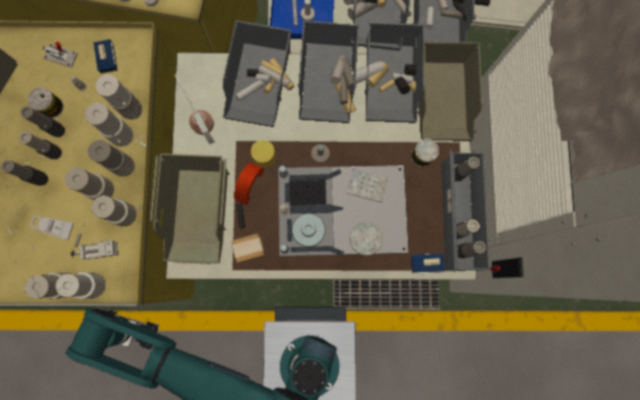

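View pics/scene0.png

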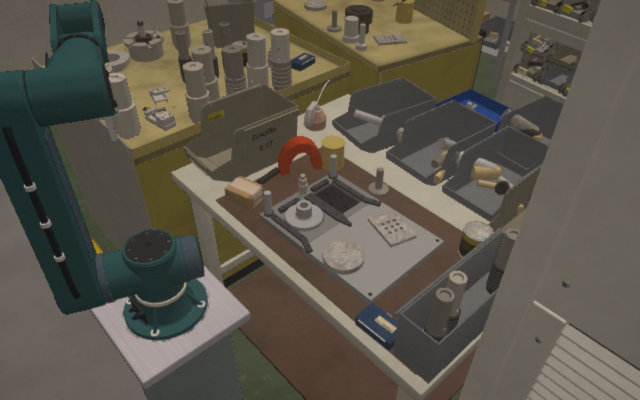

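The top view shows the robot at the bottom, hub part at px (308,229), disc at (366,238), plate at (367,184), olive bin at (193,210). There is also an unlisted red arch at (248,183). The scene view agrees. Next I fit the die pose and rectify at blank height to get the plate yaw.

```bash
cat > h.py <<'E'
import numpy as np,cv2
def K(p):
    h=p["pixels"].shape[0];f=h/2/np.tan(np.radians(p["fov_y"]/2));return np.array([[f,0,p["cx"]],[0,f,p["cy"]],[0,0,1]])
def rect(p,z,x0,x1,y0,y1,s):   # s px/mm ; x up, y left ; pixel u=(y1-y)*1000s, v=(x1-x)*1000s
    R,t=np.array(p["R"]),np.array(p["t"])
    H=K(p)@np.c_[R[:,0],R[:,1],R[:,2]*z+t]
    A=np.array([[0,-1/(1000*s),x1],[-1/(1000*s),0,y1],[0,0,1]])
    return cv2.warpPerspective(p["pixels"][:,:,::-1].copy(),H@A,(int((y1-y0)*1000*s),int((x1-x0)*1000*s)),flags=cv2.WARP_INVERSE_MAP|cv2.INTER_CUBIC)
D={"die":(0,0),"round_nest":(-70,110),"long_nest":(67,110),"round_mouth":(-70,30),"long_mouth":(67,30)}
def diefit(pts):  # list of (name,xy)
    a=np.array([D[n] for n,_ in pts])/1000;b=np.array([q for _,q in pts])
    ac,bc=a-a.mean(0),b-b.mean(0)
    th=np.arctan2((ac[:,0]*bc[:,1]-ac[:,1]*bc[:,0]).sum(),(ac*bc).sum())
    R=np.array([[np.cos(th),-np.sin(th)],[np.sin(th),np.cos(th)]]);o=b.mean(0)-R@a.mean(0)
    return th,o,R,np.abs(b-(a@R.T+o)).max()
E
python3 - <<'E'
from bench import robot,cams,models
from h import *
pts=[];ims=[]
for n in("top","scene"):
    p=cams.snapshot(n);ims.append(rect(p,0.034,.36,.72,-.34,.06,1.0))
    for l in D:
        r=models.pinpoint(p,l)
        if r: pts.append((l,r[0]["position"][:2]))
    for l in("disc","plate"):
        print(n,l,[(np.round(d["position"],3),round(d["p"],2)) for d in models.pinpoint(p,l)[:2]],[(np.round(d["position"],3),round(d["p"],2)) for d in models.find_in(p,l)[:2]])
th,o,R,e=diefit(pts);print("die yaw deg",np.degrees(th),o,e)
for k,v in D.items():print(k,o+R@np.array(v)/1000)
cv2.imwrite("pics/rect.png",np.hstack(ims))
E
```

```text
top disc [(array([ 0.439, -0.195,  0.024]), 0.9)] [(array([ 0.437, -0.196,  0.044]), 0.92)]
top plate [(array([ 0.633, -0.202,  0.024]), 0.64)] [(array([ 0.629, -0.207,  0.033]), 0.67)]
scene disc [(array([ 0.441, -0.201,  0.019]), 0.87)] [(array([ 0.432, -0.208,  0.039]), 0.84)]
scene plate [(array([ 0.635, -0.202,  0.022]), 0.97)] [(array([ 0.629, -0.211,  0.032]), 0.73), (array([0.732, 0.156, 0.081]), 0.33)]
die yaw deg -4.117374380933786 [ 0.54172611 -0.09377163] 0.06412306198719729
die [ 0.54172611 -0.09377163]
round_nest [0.47980476 0.02097046]
long_nest [0.61645117 0.01113388]
round_mouth [ 0.47406077 -0.05882306]
long_mouth [ 0.61070718 -0.06865965]
```

View pics/rect.png

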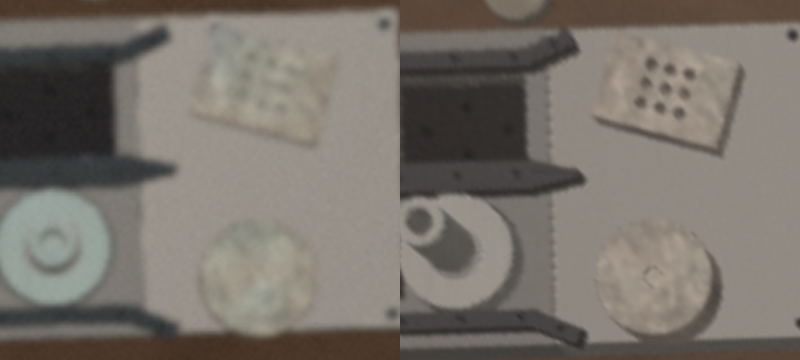

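Rectified views show the plate corners (top surface) at about (210,25), (338,60), (315,147), (193,110). That gives a centre near (0.632,-0.204) and yaw near -16°. The disc is at (258,278). The last fit took in one outlier (64 mm residual), so I use the first consistent set for the die: origin (0.5475,-0.101), yaw 1.7°.

```bash
cat >> h.py <<'E'
TH=np.radians(1.7);DO=np.array([.5475,-.1009])
def w2d(p): d=np.array(p)[:2]-DO;c,s=np.cos(TH),np.sin(TH);return np.array([c*d[0]+s*d[1],-s*d[0]+c*d[1]])*1000
def d2w(x,y): c,s=np.cos(TH),np.sin(TH);return DO+np.array([c*x-s*y,s*x+c*y])/1000
def shift(o,xyz,yaw=None):   # world target (m), tool yaw deg -> row numbers
    r,p,y=o["ee_rot"];c,s=np.cos(y),np.sin(y)
    d=(np.array(xyz)-o["tool_pos"])*1000
    t=0 if yaw is None else -((yaw-np.degrees(y)+180)%360-180)
    return [round(float(v),1) for v in (c*d[0]+s*d[1], s*d[0]-c*d[1], -d[2], t)]
E
python3 - <<'E'
from bench import robot
from h import *
o=robot.get_obs();n=d2w(-70,110);print(n)
print(shift(o,[*n,.26],91.7),shift(o,[*n,.15],91.7),shift(o,[*n,.038],91.7))
E
```

```text
[0.47426752 0.00697495]
[-453.6, -411.4, -54.5, 72.2] [-453.6, -411.4, 55.5, 72.2] [-453.6, -411.4, 167.5, 72.2]
```

Request:
{"method": "step_arm", "body": {
  "series": [
    [1,0,0,-54,0],
    [1,-454,-411,-54,72],
    [1,-454,-411,-54,72],
    [1,-454,-411,-54,72],
    [1,-454,-411,-54,72],
    [1,-454,-411,-54,72],
    [1,-454,-411,-54,72],
    [1,-454,-411,-54,72],
    [1,-454,-411,-54,72],
    [1,-454,-411,-54,72],
    [1,-454,-411,-54,72],
    [1,-454,-411,-54,72],
    [1,-454,-411,56,72],
    [1,-454,-411,56,72]
  ]
}}

```text
time: 4.25
tool_pos: [0.4741, 0.0082, 0.148]
ee_rot: [3.141, -0.001, 1.604]
wrist_force: [-0.3, -0.2, -0.2]
width: 0.0941
```

Request:
{"method": "step_arm", "body": {
  "series": [
    [1,0,0,60,0],
    [1,0,0,95,0],
    [1,0,0,110,0],
    [1,0,0,110,0],
    [-1,0,0,110,0],
    [-1,0,0,110,0],
    [-1,0,0,110,0],
    [-1,0,0,110,0],
    [-1,0,0,110,0],
    [-1,0,0,110,0]
  ]
}}

```text
time: 5.5
tool_pos: [0.4744, 0.0073, 0.0395]
ee_rot: [-3.141, -0.0, 1.603]
wrist_force: [-2.7, -0.9, 2.0]
width: 0.0475
```

```bash
python3 - <<'E'
from bench import robot
from h import *
o=robot.get_obs();print(o["tool_pos"],o["width"],o["wrist_force"])
for z in(.27,.06,.03):print(z,shift(o,[.545,.402,z],91.7))
E
```

```text
[0.47439475 0.00725981 0.03954401] 0.04750444018246649 [-2.70921843 -0.90968986  1.95603354]
0.27 [392.3, 83.3, -230.5, 0.2]
0.06 [392.3, 83.3, -20.5, 0.2]
0.03 [392.3, 83.3, 9.5, 0.2]
```

Request:
{"method": "step_arm", "body": {
  "series": [
    [-1,0,0,-40,0],
    [-1,0,0,-100,0],
    [-1,0,0,-160,0],
    [-1,0,0,-220,0],
    [-1,0,0,-232,0],
    [-1,50,10,-232,0],
    [-1,100,21,-232,0],
    [-1,150,32,-232,0],
    [-1,200,42,-232,0],
    [-1,250,53,-232,0],
    [-1,300,64,-232,0],
    [-1,345,73,-232,0],
    [-1,380,81,-232,0],
    [-1,392,83,-232,0],
    [-1,392,83,-232,0],
    [-1,392,83,-232,0]
  ]
}}

```text
time: 7.5
tool_pos: [0.545, 0.4004, 0.2704]
ee_rot: [-3.14, 0.002, 1.602]
wrist_force: [0.5, -0.7, -6.7]
width: 0.048
```

```bash
python3 - <<'E'
from bench import robot,cams
from h import *
o=robot.get_obs();print(o["tool_pos"],o["width"],o["wrist_force"])
p=cams.snapshot("top");q=cams.snapshot("scene")
a=p["pixels"][120:290,130:350,::-1];b=q["pixels"][60:230,160:380,::-1]
cv2.imwrite("pics/carry.png",cv2.resize(np.hstack([a,b]),None,fx=1.8,fy=1.8))
E
```

```text
[0.54495392 0.40038178 0.27037731] 0.0479576903065146 [ 0.46788283 -0.66313305 -6.74938911]
```

View pics/carry.png

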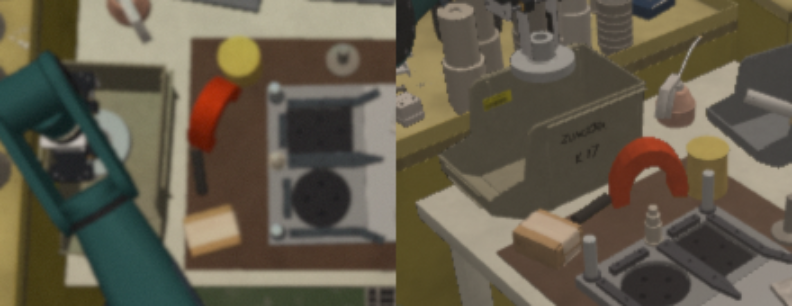

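The part is held (6.7 N of weight) over the bin opening, px (105,135) left and (540,60) right. Both nests are empty, so I lower it.

Request:
{"method": "step_arm", "body": {
  "series": [
    [-1,1,0,50,0],
    [-1,1,0,100,0],
    [-1,1,0,140,0],
    [-1,1,0,175,0],
    [-1,1,0,205,0],
    [-1,1,0,225,0],
    [-1,1,0,233,0],
    [-1,1,0,233,0]
  ]
}}

```text
time: 8.6
tool_pos: [0.5453, 0.4027, 0.0389]
ee_rot: [3.141, -0.0, 1.603]
wrist_force: [-0.1, -0.2, -5.5]
width: 0.0476
```

Request:
{"method": "step_arm", "body": {
  "series": [
    [-1,0,0,3,0],
    [-1,0,0,6,0],
    [-1,0,0,7.5,0],
    [-1,0,0,8.5,0],
    [-1,0,0,8.5,0]
  ]
}}

```text
time: 9.22
tool_pos: [0.5454, 0.4028, 0.0317]
ee_rot: [3.14, -0.001, 1.603]
wrist_force: [-1.5, -3.2, 2.1]
width: 0.0473
```

Request:
{"method": "step_arm", "body": {
  "series": [
    [0.2,0,0,0,0],
    [0.6,0,0,0,0],
    [0.6,0,0,0,0],
    [0.6,0,0,-15,0],
    [0.6,0,0,-60,0],
    [0.6,0,0,-120,0],
    [0.6,0,0,-180,0],
    [0.6,0,0,-240,0],
    [0.6,0,0,-240,0]
  ]
}}

```text
time: 10.35
tool_pos: [0.5469, 0.4041, 0.2801]
ee_rot: [3.127, -0.008, 1.603]
wrist_force: [0.4, -0.3, -0.2]
width: 0.0751
```

```bash
python3 - <<'E'
from bench import robot,cams,models
from h import *
o=robot.get_obs();print(o["tool_pos"],o["width"],o["wrist_force"])
for n in("scene","top"):
    p=cams.snapshot(n)
    for l in("hub_part","disc"):
        r=models.pinpoint(p,l);print(n,l,[(np.round(d["position"],3),round(d["p"],2),w2d(d["position"]).round()) for d in r[:2]])
g=d2w(-111,-162)
for z in(.27,.12,.026):print(z,shift(o,[*g,z],91.7))
print(g)
E
```

```text
[0.54687697 0.40406261 0.28008361] 0.07506430073964807 [ 0.39171551 -0.26477639 -0.16186758]
scene hub_part [(array([ 0.441, -0.201,  0.017]), 0.57, array([-110.,  -97.]))]
scene disc [(array([ 0.436, -0.2  ,  0.019]), 0.92, array([-115.,  -96.]))]
top hub_part [(array([0.544, 0.4  , 0.004]), 0.84, array([ 12., 501.])), (array([ 0.546, -0.104,  0.   ]), 0.63, array([-1., -3.]))]
top disc [(array([ 0.441, -0.196,  0.026]), 0.91, array([-109.,  -92.])), (array([0.471, 0.006, 0.013]), 0.16, array([-73., 110.]))]
0.27 [-666.4, -127.3, 10.1, 0.2]
0.12 [-666.4, -127.3, 160.1, 0.2]
0.026 [-666.4, -127.3, 254.1, 0.2]
[ 0.44135479 -0.26612165]
```

The hub part is on the bin floor at (0.544,0.400,0.004). Next is the disc, starting behind it.

Request:
{"method": "step_arm", "body": {
  "series": [
    [0.49,-60,-12,5,0],
    [0.49,-120,-23,5,0],
    [0.49,-180,-34,5,0],
    [0.49,-240,-46,5,0],
    [0.49,-300,-57,5,0],
    [0.49,-360,-69,5,0],
    [0.49,-420,-80,5,0],
    [0.49,-480,-92,5,0],
    [0.49,-540,-103,5,0],
    [0.49,-600,-115,5,0],
    [0.49,-650,-124,5,0],
    [0.49,-666,-127,50,0],
    [0.49,-666,-127,110,0],
    [0.49,-666,-127,170,0],
    [0.49,-666,-127,220,0],
    [0.49,-666,-127,245,0],
    [0.49,-666,-127,254,0],
    [0.49,-666,-127,254,0]
  ]
}}

```text
time: 12.9
tool_pos: [0.4366, -0.2648, 0.022]
ee_rot: [-3.135, -0.005, 1.605]
wrist_force: [-21.1, 14.0, 42.2]
width: 0.0699
```

```bash
python3 - <<'E'
from bench import robot
from h import *
o=robot.get_obs();print(o["tool_pos"],o["width"],o["wrist_force"],w2d(o["tool_pos"]))
for q in[(-111,-150),(-70,-84),(-70,0),(-70,56)]:print(q,shift(o,[*d2w(*q),.026],91.7))
E
```

```text
[ 0.43660355 -0.26479379  0.02198692] 0.06989601866129544 [-21.05189058  13.95010771  42.16628631] [-115.70975715 -160.53177662]
(-111, -150) [10.5, 4.8, -4.0, 0.2]
(-70, -84) [76.3, 46.0, -4.0, 0.2]
(-70, 0) [160.3, 46.4, -4.0, 0.2]
(-70, 56) [216.3, 46.6, -4.0, 0.2]
```

The fingertips are pressing on the table, because the last offset was read from a moving pose. I lift a little.

Request:
{"method": "step_arm", "body": {
  "series": [
    [0.49,0,0,-8,0],
    [0.49,0,0,-8,0],
    [0.49,0,0,-8,0]
  ]
}}

```text
time: 13.28
tool_pos: [0.4388, -0.2664, 0.0224]
ee_rot: [-3.14, -0.002, 1.603]
wrist_force: [-0.4, -0.5, -0.8]
width: 0.0702
```

```bash
python3 - <<'E'
from bench import robot
from h import *
o=robot.get_obs();print(o["tool_pos"],o["width"],o["wrist_force"],w2d(o["tool_pos"]))
for q in[(-111,-150),(-70,-84),(-70,0),(-70,56)]:print(q,shift(o,[*d2w(*q),.027],91.7))
E
```

```text
[ 0.4388099  -0.26637523  0.02241702] 0.07024029932653865 [-0.40011129 -0.53413744 -0.77767181] [-113.55129055 -162.17796711]
(-111, -150) [12.2, 2.6, -4.6, 0.2]
(-70, -84) [78.1, 43.8, -4.6, 0.2]
(-70, 0) [162.1, 44.0, -4.6, 0.2]
(-70, 56) [218.1, 44.1, -4.6, 0.2]
```

Request:
{"method": "step_arm", "body": {
  "series": [
    [0.49,0,0,-5,0],
    [0.49,6,1,-5,0],
    [0.49,12,3,-5,0],
    [0.49,19,7,-5,0],
    [0.49,26,12,-5,0],
    [0.49,34,17,-5,0],
    [0.49,42,22,-5,0],
    [0.49,50,27,-5,0],
    [0.49,58,32,-5,0],
    [0.49,66,37,-5,0],
    [0.49,74,41,-5,0],
    [0.49,82,44,-5,0],
    [0.49,90,44,-5,0],
    [0.49,98,44,-5,0],
    [0.49,98,44,-5,0]
  ]
}}

```text
time: 15.15
tool_pos: [0.4805, -0.1665, 0.0292]
ee_rot: [3.141, -0.001, 1.604]
wrist_force: [0.2, 0.4, -0.3]
width: 0.0699
```

```bash
python3 - <<'E'
from bench import robot,cams,models
from h import *
o=robot.get_obs();print(o["tool_pos"],o["width"],o["wrist_force"],w2d(o["tool_pos"]))
for n in("scene","top"):
    p=cams.snapshot(n)
    for l in("disc",):
        r=models.pinpoint(p,l);print(n,l,[(np.round(d["position"],3),round(d["p"],2),w2d(d["position"]).round()) for d in r[:2]])
for q in[(-70,0),(-70,56)]:print(q,shift(o,[*d2w(*q),.027],91.7))
E
```

```text
[ 0.48054617 -0.16646742  0.02919516] 0.06994329696424897 [ 0.17597353  0.42034108 -0.33768191] [-68.86949806 -63.55228891]
scene disc [(array([ 0.478, -0.112,  0.018]), 0.68, array([-70.,  -9.]))]
top disc [(array([ 0.477, -0.11 ,  0.024]), 0.82, array([-71.,  -7.]))]
(-70, 0) [63.6, -0.9, 2.2, 0.2]
(-70, 56) [119.6, -0.7, 2.2, 0.2]
```

Request:
{"method": "step_arm", "body": {
  "series": [
    [0.49,8,-1,1,0],
    [0.49,18,-1,1,0],
    [0.49,28,-1,1,0],
    [0.49,38,-1,1,0],
    [0.49,48,-1,1,0],
    [0.49,58,-1,1,0],
    [0.49,68,-1,1,0],
    [0.49,78,-1,1,0],
    [0.49,88,-1,1,0],
    [0.49,96,-1,1,0],
    [0.49,103,-1,1,0],
    [0.49,108,-1,1,0],
    [0.49,112,-1,1,0],
    [0.49,115,-1,1,0],
    [0.49,117,-1,1,0],
    [0.49,117,-1,1,0]
  ]
}}

```text
time: 17.35
tool_pos: [0.4748, -0.0497, 0.0272]
ee_rot: [-3.14, -0.002, 1.604]
wrist_force: [0.8, 0.3, -0.5]
width: 0.0698
```

```bash
python3 - <<'E'
from bench import robot,cams,models
from h import *
o=robot.get_obs();print(o["tool_pos"],o["width"],o["wrist_force"],w2d(o["tool_pos"]))
for n in("top","scene"):
    p=cams.snapshot(n)
    for l in("disc",):
        r=models.pinpoint(p,l);print(n,l,[(np.round(d["position"],3),round(d["p"],2),w2d(d["position"]).round()) for d in r[:2]])
cv2.imwrite("pics/disc.png",cv2.resize(p["pixels"][150:300,210:410,::-1],None,fx=3,fy=3,interpolation=cv2.INTER_CUBIC))
E
```

```text
[ 0.4748475  -0.04974926  0.02722044] 0.06983688105549539 [ 0.75176127  0.3344452  -0.54135954] [-71.1030738   53.28355714]
top disc [(array([0.471, 0.006, 0.019]), 0.87, array([-73., 109.]))]
scene disc [(array([0.47 , 0.003, 0.014]), 0.73, array([-75., 106.])), (array([ 0.746,  0.17 , -0.001]), 0.4, array([207., 264.]))]
```

View pics/disc.png

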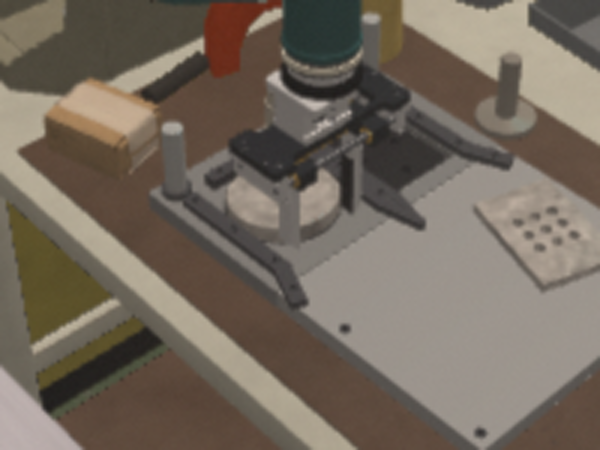

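The disc sits between the stop and the fingers at about (282,205), in the round nest. I nudge it to the stop, then retreat.

Request:
{"method": "step_arm", "body": {
  "series": [
    [0.49,1,0,0,0],
    [0.49,2,0,0,0],
    [0.49,2,0,0,0]
  ]
}}

```text
time: 17.92
tool_pos: [0.4753, -0.0488, 0.0278]
ee_rot: [-3.141, 0.0, 1.603]
wrist_force: [-0.9, -1.6, -0.2]
width: 0.0703
```

```bash
python3 - <<'E'
from bench import robot
from h import *
o=robot.get_obs();print(o["tool_pos"],o["wrist_force"],w2d(o["tool_pos"]))
for z in(.1,.028):print(shift(o,[*d2w(163,-72),z],1.7))
E
```

```text
[ 0.47532954 -0.04883589  0.02783239] [-0.9379578  -1.61443528 -0.21628625] [-70.59414742  54.18222099]
[-126.8, 233.3, -72.2, 90.2]
[-126.8, 233.3, -0.2, 90.2]
```

Request:
{"method": "step_arm", "body": {
  "series": [
    [0.49,-10,0,0,0],
    [0.49,-10,0,-60,0],
    [-1,-10,0,-120,0],
    [-1,-40,50,-120,11],
    [-1,-60,90,-120,22],
    [-1,-80,130,-120,33],
    [-1,-95,170,-120,44],
    [-1,-110,200,-120,55],
    [-1,-120,220,-120,66],
    [-1,-127,233,-120,77],
    [-1,-127,233,-120,90],
    [-1,-127,233,-120,90],
    [-1,-127,233,-120,90]
  ]
}}

```text
time: 19.55
tool_pos: [0.7126, -0.1687, 0.1476]
ee_rot: [-3.141, 0.0, 0.033]
wrist_force: [0.6, 0.7, -0.5]
width: 0.0005
```

```bash
python3 - <<'E'
from bench import robot,cams,models
from h import *
o=robot.get_obs();print(o["tool_pos"],o["width"],w2d(o["tool_pos"]))
ims=[]
for n in("top","scene"):
    p=cams.snapshot(n);ims.append(rect(p,0.032,.39,.72,-.31,.09,1.0))
    for l in("disc","plate"):
        r=models.pinpoint(p,l);print(n,l,[(np.round(d["position"],3),round(d["p"],2),w2d(d["position"]).round()) for d in r[:2]])
cv2.imwrite("pics/r2.png",np.hstack(ims))
for q in[(163,-72),(130,-72),(120,-72)]:print(q,shift(o,[*d2w(*q),.028],1.7))
E
```

```text
[ 0.71256757 -0.16865952  0.14758106] 0.0004929004458921641 [162.98474503 -72.62662804]
top disc [(array([0.472, 0.006, 0.015]), 0.68, array([-72., 109.]))]
top plate [(array([ 0.632, -0.204,  0.022]), 0.82, array([  81., -106.]))]
scene disc [(array([0.472, 0.005, 0.009]), 0.97, array([-72., 108.]))]
scene plate [(array([ 0.636, -0.206,  0.022]), 0.88, array([  85., -107.]))]
(163, -72) [0.0, -0.6, 119.6, 0.2]
(130, -72) [-33.0, -0.7, 119.6, 0.2]
(120, -72) [-43.0, -0.8, 119.6, 0.2]
```

View pics/r2.png

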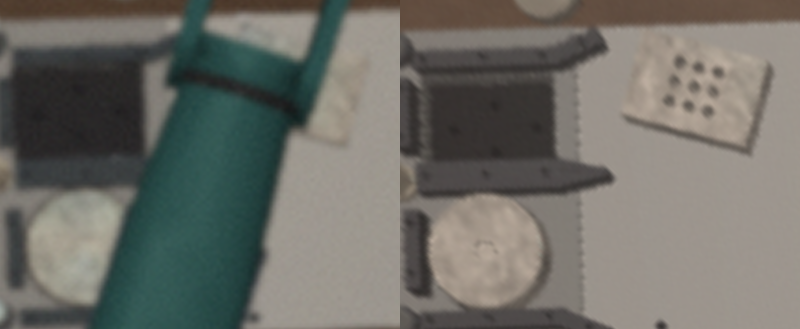

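The disc reads z 0.009–0.015 at die (-72,108), with its outline concentric with the nest, so it looks seated. Next I push the plate's far side near its front corner, which shifts and straightens it.

Request:
{"method": "step_arm", "body": {
  "series": [
    [-1,0,0,60,0],
    [-1,0,0,105,0],
    [-1,0,0,119,0],
    [-1,0,0,119,0],
    [-1,-6,0,119,0],
    [-1,-12,0,119,0],
    [-1,-17,0,119,0],
    [-1,-22,0,119,0],
    [-1,-27,0,119,0],
    [-1,-31,0,119,0],
    [-1,-35,0,119,0],
    [-1,-38,0,119,0],
    [-1,-41,0,119,0],
    [-1,-41,0,119,0]
  ]
}}

```text
time: 21.6
tool_pos: [0.6732, -0.1693, 0.031]
ee_rot: [3.141, -0.005, 0.033]
wrist_force: [4.4, 1.4, 3.0]
width: 0.0006
```

```bash
python3 - <<'E'
from bench import robot,cams,models
from h import *
o=robot.get_obs();print(o["tool_pos"],o["width"],w2d(o["tool_pos"]),o["wrist_force"])
p=cams.snapshot("top")
r=models.pinpoint(p,"plate");print([(np.round(d["position"],3),round(d["p"],2),w2d(d["position"]).round()) for d in r[:2]])
p=cams.snapshot("scene");cv2.imwrite("pics/r3.png",rect(p,0.034,.48,.72,-.34,.06,1.5))
r=models.pinpoint(p,"plate");print([(np.round(d["position"],3),round(d["p"],2),w2d(d["position"]).round()) for d in r[:2]])
E
```

```text
[ 0.67315741 -0.16925947  0.03102838] 0.0005692182472335063 [123.57413066 -72.05716367] [4.44293084 1.37865218 3.00423088]
[(array([ 0.614, -0.214,  0.022]), 0.97, array([  63., -115.])), (array([0.469, 0.006, 0.014]), 0.62, array([-75., 110.]))]
[(array([ 0.616, -0.215,  0.021]), 0.85, array([  65., -116.]))]
```

View pics/r3.png

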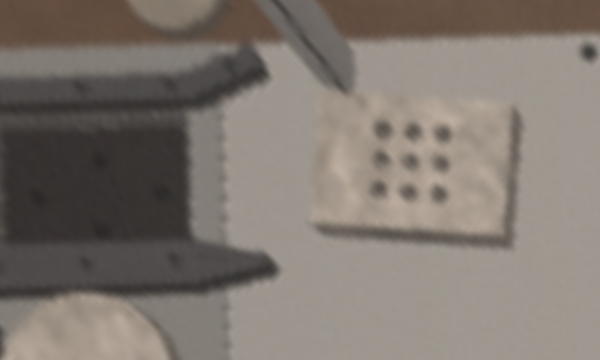

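The plate is now at die (64,-115) and within about 5° of straight (its near edge runs (313,228) to (512,240)). I go behind it with two fingers.

```bash
python3 - <<'E'
from bench import robot
from h import *
o=robot.get_obs()
print(shift(o,[*d2w(67,-210),.029],91.7))
E
```

```text
[-56.9, 137.3, 1.6, -89.8]
```

Request:
{"method": "step_arm", "body": {
  "series": [
    [-1,10,0,0,0],
    [-1,10,0,-60,0],
    [0.19,0,30,-80,-10],
    [0.19,-10,60,-80,-20],
    [0.19,-20,90,-80,-30],
    [0.19,-35,110,-80,-40],
    [0.19,-50,130,-80,-50],
    [0.19,-57,137,-80,-60],
    [0.19,-57,137,-80,-70],
    [0.19,-57,137,-80,-80],
    [0.19,-57,137,-80,-90],
    [0.19,-57,137,-40,-90],
    [0.19,-57,137,-20,-90],
    [0.19,-57,137,-20,-90],
    [0.19,-57,137,-20,-90]
  ]
}}

```text
time: 23.68
tool_pos: [0.6193, -0.3086, 0.0497]
ee_rot: [3.141, 0.0, 1.603]
wrist_force: [-0.5, -0.4, -0.0]
width: 0.0561
```

```bash
python3 - <<'E'
from bench import robot
from h import *
o=robot.get_obs();print(o["tool_pos"],o["width"],w2d(o["tool_pos"]),o["wrist_force"])
for q in [(67,-210),(67,-189),(67,36)]:print(shift(o,[*d2w(*q),.027],91.7))
E
```

```text
[ 0.61934751 -0.3085504   0.04968152] 0.05614670789798369 [  65.65567673 -209.69044819] [-0.52275886 -0.39433023 -0.01202035]
[-0.3, 1.3, 22.7, 0.1]
[20.7, 1.4, 22.7, 0.1]
[245.7, 2.0, 22.7, 0.1]
```

Request:
{"method": "step_arm", "body": {
  "series": [
    [0.19,0,1,23,0],
    [0.19,8,1,23,0],
    [0.19,15,1,23,0],
    [0.19,22,1,23,0],
    [0.19,29,1,23,0],
    [0.19,37,1,23,0],
    [0.19,45,1,23,0],
    [0.19,53,1,23,0],
    [0.19,61,1,23,0],
    [0.19,69,1,23,0],
    [0.19,77,1,23,0],
    [0.19,85,1,23,0],
    [0.19,93,1,23,0],
    [0.19,101,1,23,0],
    [0.19,109,1,23,0],
    [0.19,117,1,23,0],
    [0.19,125,1,23,0],
    [0.19,132,1,23,0],
    [0.19,138,1,23,0],
    [0.19,138,1,23,0]
  ]
}}

```text
time: 26.18
tool_pos: [0.617, -0.1712, 0.0281]
ee_rot: [3.138, 0.003, 1.603]
wrist_force: [1.4, -4.8, 3.9]
width: 0.0562
```

```bash
python3 - <<'E'
from bench import robot,cams,models
from h import *
o=robot.get_obs();print(o["tool_pos"],o["width"],w2d(o["tool_pos"]),o["wrist_force"])
for n in("top","scene"):
    p=cams.snapshot(n)
    r=models.pinpoint(p,"plate");print([(np.round(d["position"],3),round(d["p"],2),w2d(d["position"]).round()) for d in r[:2]])
for q in [(67,34),(67,36)]:print(shift(o,[*d2w(*q),.027],91.7))
E
```

```text
[ 0.61699691 -0.17121185  0.02810671] 0.056178876362039276 [ 67.3804304  -72.34261141] [ 1.35062293 -4.79032771  3.92372448]
[(array([ 0.61 , -0.093,  0.025]), 0.63, array([63.,  6.]))]
[(array([ 0.614, -0.097,  0.022]), 0.8, array([66.,  2.]))]
[106.3, -0.1, 1.1, 0.1]
[108.3, -0.1, 1.1, 0.1]
```

Request:
{"method": "step_arm", "body": {
  "series": [
    [0.19,8,0,1,0],
    [0.19,16,0,1,0],
    [0.19,24,0,1,0],
    [0.19,32,0,1,0],
    [0.19,40,0,2,0],
    [0.19,48,0,2,0],
    [0.19,56,0,2,0],
    [0.19,64,0,2,0],
    [0.19,72,0,2,0],
    [0.19,80,0,2,0],
    [0.19,87,0,2,0],
    [0.19,93,0,2,0],
    [0.19,98,0,2,0],
    [0.19,102,0,2,0],
    [0.19,105,0,2,0],
    [0.19,107,0,2,0],
    [0.19,107,0,2,0]
  ]
}}

```text
time: 28.5
tool_pos: [0.6123, -0.0623, 0.0243]
ee_rot: [3.141, -0.002, 1.604]
wrist_force: [0.0, -0.1, -0.1]
width: 0.0562
```

```bash
python3 - <<'E'
from bench import robot,cams,models
from h import *
o=robot.get_obs();print(o["tool_pos"],o["width"],w2d(o["tool_pos"]),o["wrist_force"])
for n in("top","scene"):
    p=cams.snapshot(n)
    r=models.pinpoint(p,"plate");print([(np.round(d["position"],3),round(d["p"],2),w2d(d["position"]).round()) for d in r[:2]])
E
```

```text
[ 0.61228635 -0.0623114   0.02433707] 0.05617900424099132 [65.90261224 36.6496442 ] [ 0.01545813 -0.10182096 -0.13902402]
[(array([0.606, 0.009, 0.011]), 0.9, array([ 62., 108.]))]
[(array([0.61 , 0.01 , 0.011]), 0.83, array([ 66., 109.])), (array([0.471, 0.006, 0.014]), 0.33, array([-73., 109.]))]
```

Zero force and z about 0.011 suggest the plate has dropped in. I retreat clear and look.

Request:
{"method": "step_arm", "body": {
  "series": [
    [0.19,-15,0,0,0],
    [0.19,-15,0,-60,0],
    [0.19,-15,0,-120,0],
    [0.19,-15,0,-180,0],
    [0.19,-60,-40,-220,0],
    [0.19,-120,-80,-220,0],
    [0.19,-180,-120,-220,0],
    [0.19,-220,-170,-220,0],
    [0.19,-220,-200,-220,0],
    [0.19,-220,-200,-220,0],
    [0.19,-220,-200,-220,0]
  ]
}}

```text
time: 30.08
tool_pos: [0.4194, -0.2902, 0.2442]
ee_rot: [3.141, 0.0, 1.602]
wrist_force: [0.5, -0.6, -0.2]
width: 0.0558
```

```bash
python3 - <<'E'
from bench import robot,cams,models
from h import *
o=robot.get_obs();print(o["tool_pos"],o["wrist_force"])
ims=[]
for n in("top","scene"):
    p=cams.snapshot(n)
    for l in"plate disc hub_part punch arbor carton case pot".split():
        r=models.pinpoint(p,l);print(n,l,[(np.round(d["position"],3),round(d["p"],2)) for d in r[:1]])
    ims.append(p["pixels"][170:270,260:350] if n=="top" else p["pixels"][150:250,240:440])
cv2.imwrite("pics/end.png",np.hstack([cv2.resize(i[:,:,::-1],None,fx=2.7,fy=2.7,interpolation=cv2.INTER_CUBIC) for i in ims]))
E
```

```text
[ 0.41935179 -0.29015695  0.24415442] [ 0.53507703 -0.55687838 -0.16611005]
top plate [(array([0.604, 0.012, 0.013]), 0.74)]
top disc [(array([0.468, 0.007, 0.014]), 0.79)]
top hub_part [(array([0.546, 0.398, 0.   ]), 0.62)]
top punch [(array([0.544, 0.096, 0.02 ]), 0.64)]
top arbor [(array([ 0.764, -0.036,  0.   ]), 0.65)]
top carton [(array([ 0.408,  0.216, -0.002]), 0.78)]
top case [(array([0.406, 0.218, 0.001]), 0.67)]
top pot [(array([ 0.746,  0.173, -0.003]), 0.56)]
scene plate [(array([0.611, 0.01 , 0.01 ]), 0.74)]
scene disc [(array([0.473, 0.003, 0.009]), 0.92)]
scene hub_part []
scene punch [(array([0.54 , 0.097, 0.021]), 0.5)]
scene arbor [(array([ 0.761, -0.032, -0.001]), 0.4)]
scene carton [(array([0.41 , 0.22 , 0.003]), 0.8)]
scene case [(array([ 0.355, -0.424,  0.001]), 0.83)]
scene pot [(array([ 0.744,  0.173, -0.003]), 0.79)]
```

View pics/end.png

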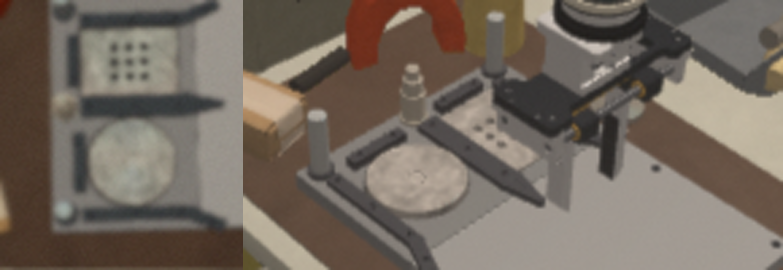

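The disc is flush at (417,187). The plate's rear edge is hidden by the gripper, so I move aside for one more check.

Request:
{"method": "step_arm", "body": {
  "series": [
    [0.19,60,0,-20,0],
    [0.19,120,-20,-40,0],
    [0.19,180,-40,-40,0],
    [0.19,240,-60,-40,0],
    [0.19,300,-60,-40,0],
    [0.19,360,-60,-40,0],
    [0.19,420,-60,-40,0],
    [0.19,470,-60,-40,0],
    [0.19,480,-60,-40,0],
    [0.19,480,-60,-40,0],
    [0.19,480,-60,-40,0]
  ]
}}

```text
time: 32.35
tool_pos: [0.3441, 0.1869, 0.2841]
ee_rot: [3.141, 0.0, 1.601]
wrist_force: [1.3, -1.1, 0.6]
width: 0.0561
```

```bash
python3 - <<'E'
from bench import robot,cams
from h import *
o=robot.get_obs();print(o["tool_pos"],o["wrist_force"])
p=cams.snapshot("scene")
cv2.imwrite("pics/end2.png",cv2.resize(p["pixels"][165:255,250:400,::-1],None,fx=5,fy=5,interpolation=cv2.INTER_CUBIC))
E
```

```text
[0.34414354 0.18690375 0.28407881] [ 1.33158014 -1.05420618  0.60912406]
```

View pics/end2.png

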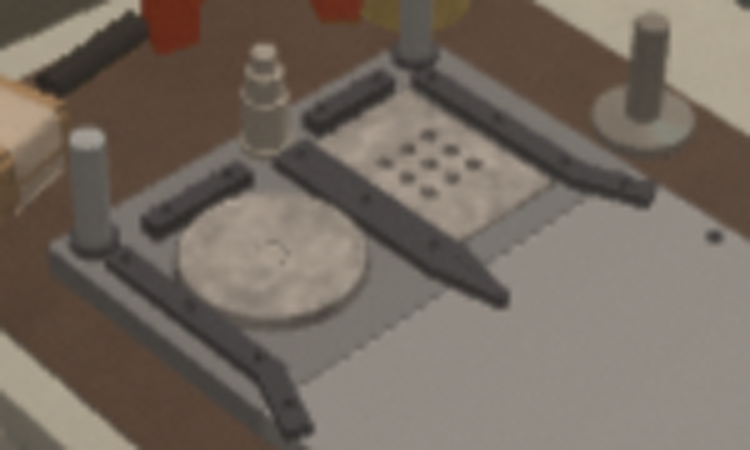

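The plate lies nearly flush with the die top, with only a thin rear edge showing at (510,215). The disc stands evenly proud in its nest at (272,255), and the bystanders are upright. I hand the job in.

```bash
python3 -c "
from bench import robot
print(robot.close_job(), robot.get_obs()['time'])"
```

```text
the job is handed in; nothing more can be done
the job is handed in; nothing more can be done
```

The job is handed in at about 33 s. The hub part is in the olive-grey bin, and both blanks are in their nests with the robot clear of everything.

- **Hub part:** I gripped it by the hub and carried it over the bin wall. I let go only once it touched the floor. The top camera last found it at (0.546, 0.398, 0.000). The scene camera did not report it there, so only the top view confirms it.
- **Disc:** I slid it with two fingers down its lane to the round nest. It reads about die (-72, 108) at z 0.009–0.015 and looks level in the last picture.
- **Plate:** I squared it up with a side push, then slid it into the long nest. It reads z 0.010–0.013, and only a thin rear edge shows above the die top.
- **Bystanders:** Their readings agree with the start to within about 6 mm. The exception is the last top view, which put "case" on the carton; the scene view found the case in its place.

**Two things that went wrong along the way:**
- The open fingertips pressed on the bare table briefly before the disc push. The wrist force read 42 N, over the 40 N figure given for the arm and gripper body but well under the 120 N wrist limit. It was the fingertips, not the body, and I lifted off at once.
- My second die fit took in an outlier (64 mm residual). I dropped it and used the first, consistent set of readings.

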